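# Draw the condiment caddy up to its stop

## Robot

A 6-joint arm with a two-finger parallel gripper is mounted at the origin on a cart in front of the work surface, level with it; the furniture and walls round the work are solid. World frame = base frame: x ahead of the robot, y to its left, z up, the work surface at z = 0. Lengths are in mm, angles in rad, forces in N, time in s.
With the tool pointing down it reaches from about 400 to 925 mm from the base axis. Payload 12.5 kg.
Tool frame: the origin (TCP) lies midway between the tips of the shut fingers; the grasp point (between the pads) lies 19 mm behind it; z points along the fingers, y is the line along which they close (so a half turn about z gives the same grasp; the last joint's range is limited). The gripper opens to 95 mm and grips with 3 to 60 N. Pads are 20 mm wide; open, the fingers measure 119 mm over their backs; the gripper's body (75 mm by 180 mm) begins 59 mm behind the grasp point.
Start: joints at [-1.246, 0.491, 1.559, -0, 1.092, -0.106], TCP at [261.023, -567.903, 214.661] pointing down, gripper open.
Joint ranges: [-3.1, 3.1], [-0.84, 2.19], [0.05, 2.79], [-1.13, 4.28], [0.06, 2.93], [-2.69, 2.69]. Speed limits (rad/s): [2.22, 2.22, 2.79, 3.14, 3.14, 3.14].

## Interface

Orientations are given as [roll, pitch, yaw] about the fixed x, y, z axes, in that order (R = Rz(yaw) Ry(pitch) Rx(roll)).
In Python, from cell import env gives the robot as it stands.
- The arm moves only by the tool arm_command, never from a script. Its argument "targets" is a list of rows, each a list of 5 numbers: the shift along the tool's x, y, z in mm, then the turn about the tool's z in degrees, then the opening, from 0 (shut) to 1 (fully open). In form: [[tx, ty, tz, roll, fingers], ...]. A call has 1 to 5 rows; each row is the pose to reach, as a shift and turn from the pose commanded when the call began, along the tool's axes at that moment; what a row does not reach only later rows make up. A row lasts 1/10 s, in which the tool goes at most 50 mm and 8.59 degrees, less where a joint would pass 70% of its speed; a pose out of reach is approached as far as the arm can. A call with a gripper value outside its range is refused whole. The fingers move at their own pace and stop on an object; the grip force is fixed at half the most. Time passes only in rows, so rows that repeat a pose let the fingers close. It gives the time, the measured TCP pose, the force, the opening and the grip force at its end, in the units of the state.
- env.state(): the state, without advancing time (a new reading comes with each control period).
- env.read_camera(name): name is "side" or "top"; returns a dict with "frame" (480x640x3 uint8, red, green, blue), "vertical_fov" (degrees; the focal length in pixels is half the picture's height over the tangent of half this angle, whatever the lens; pixels are square), "cx", "cy" (the principal point, pixels), "world_from_camera" (4x4, takes a point from camera to world coordinates). Camera axes: x right, y down, z forward; pixel columns grow to the right and rows downward; lengths in mm; the calibration is good to about 2 mm. A picture is of the moment at which its call begins. There is no depth.
- env.job_done(): hands the job in; it is judged then, once.
The state is a dict: "t": time; "joints": joint angles; "qvel": joint speeds; "tau": joint torques, N m; "eef_pos": TCP position; "tcp_rot": TCP orientation; "ft_force": force on the tool from outside, world axes, zero at the start; "moment": the same for the moment, N m; "opening": opening from 0.0 (shut) to 1.0 (fully open); "grip_force": force on a finger pad.
Only numpy, scipy, OpenCV 4.12 (cv2) and the standard library are available. Lean on these libraries where they do the work, as an engineer would, in place of code of your own. Each camera call takes 0.05 s, during which the arm holds its last target. There are 200 camera calls.

## Task

Hook a fingertip behind the far lip of the wooden condiment caddy and drag it along the worktop, without lifting it, to the right until its front end bears squarely, centrally and firmly on the metal end stop, but gently, because the stop's crossbar is only lightly clamped and must not be shoved out of its setting. Then pick up the salt shaker and set it upright in the caddy's empty front pocket, leaving the caddy snug against the stop with its jar and tape roll still aboard, and nothing else disturbed.

Things in the scene. Friction and masses are not known exactly. Their poses are not given: they have to be found in the camera images.
- caddy: Pale wooden caddy, 118 mm wide (x), 184 mm long (y), 46 mm high, loaded 0.5 to 0.8 kg, loose on the worktop (drags at about 2 to 6 N). Origin: centre of its underside, z up. Front end wall's outer face at y = -90 mm (to the robot's right); behind it two open pockets side by side. From y = -29 mm to its far end (+y, left) it is a closed box, top at z = 40 mm, rim to 46 mm.
- far_lip (a point): Middle of the outer edge of the caddy's far lip: x = 0, y = 94, z = 40 mm in the caddy's frame. The lip is 118 mm wide, spans z = 34 to 46 mm and stands 4 mm proud of the wall below; its flat outer face looks to the caddy's +y. It can be hooked only from outside, as the tape roll fills the box top.
- empty_pocket (a point): Centre of the floor of the caddy's empty pocket: x = 28.5, y = -59.5, z = 5 mm in the caddy's frame. Opening 53 x 53 mm, walls 4 mm, rim at z = 46 mm.
- full_pocket (a point): Centre of the floor of the caddy's other pocket, of the same size, which holds a spice jar: x = -28.5, y = -59.5, z = 5 mm in the caddy's frame.
- stop_track: Fixed aluminium track of the end stop, right of the caddy, screwed to the worktop, 60 mm wide, 75 mm long, 8 mm high; it carries the sliding crossbar. Origin on the worktop, on its centre line, 10 mm ahead of its +y end; z up, y points from the stop towards the caddy (left), x across.
- track_end (a point): Point on the worktop at the track's origin, whence the crossbar's setting counts. The aluminium crossbar, 120 mm wide (x), 10 mm thick, top at z = 36 mm (black thumb knob behind it to z = 30 mm), has its flat face 3 to 48 mm ahead (+y) of here; the setting is not measured: find it by touch. Held by friction only, it slips when pushed with more than about 12 N.
- salt_shaker: Clear salt shaker with a grey domed head, standing upright, to the right of the stop: 90 mm high, body 44 mm across up to z = 74 mm, head 34 mm, 0.1 kg. Origin: centre of its underside.
- spice_in: Spice jar with a dark cap that rides in the caddy, 41 mm across, 105 mm high; origin at the centre of its underside.
- tape_roll: Roll of pale masking tape, 104 mm across and 25 mm high, lying on the caddy's closed box; origin at the centre of its underside.
- spice_jar: Bystander: spice jar with a dark cap, 41 mm across, 105 mm high, on the worktop at the right; origin under its centre.
- mug: Bystander: white mug, 87 mm across, 90 mm high, on the worktop at the left; origin under its centre.
- teaspoon: Bystander: teaspoon lying near the left front edge of the worktop, 137 mm long, 13 mm high.
Not all that is in view belongs to the job. What is shaped like the salt_shaker but red or yellow is not meant.

How it is judged:
By the outcome, as a careful person would: the job done as asked, in the order asked, and still so for the second after the job is handed in, with the robot touching nothing.
It also fails if it takes over 61 s, if anything falls off the work surface, if the arm or the gripper's body presses on something with over 40 N, if the wrist force passes 120 N, or if a joint passes its speed limit or range.

## Working session

There is one attempt and no reset: what is moved stays moved. The work goes in short steps, Python scripts to look and compute and a tool call to move; the robot and the scene stay as the last step left them, time stands still between calls to the robot, and variables do not carry over. Pictures are saved under pics/ and viewed, at most 11 in all, crops included, and the job is handed in when it is done.

Besides the shell and the picture viewer there is one more tool, called after "Emit:" as a command line: name --pt "numbers of a row" for each row, then --argument value for the rest. arm_command: Moves the arm, as the interface text tells. Its arguments: {"type":"object","properties":{"targets":{"type":"array","items":{"type":"array","items":{"type":"number"}}}},"required":["targets"]}

```bash
mkdir -p pics; ls
cat > h.py <<'E'
from cell import env
import numpy as np, cv2
def cam(n,save=None):
    c=env.read_camera(n)
    if save: cv2.imwrite('pics/'+save,cv2.cvtColor(c['frame'],cv2.COLOR_RGB2BGR))
    return c
def foc(c): return 240/np.tan(np.radians(c['vertical_fov'])/2)
def ray(c,u,v,z):
    T=np.array(c['world_from_camera']);f=foc(c)
    d=T[:3,:3]@np.array([(u-c['cx'])/f,(v-c['cy'])/f,1]);o=T[:3,3]
    return (o+d*(z-o[2])/d[2]).round(1)
def proj(c,p):
    T=np.array(c['world_from_camera']);q=T[:3,:3].T@(np.array(p,float)-T[:3,3])
    return (q[:2]/q[2]*foc(c)+[c['cx'],c['cy']]).round(1)
E
python3 - <<'E'
from h import *
for n in('top','side'):
    c=cam(n,n+'0.png');print(n,c['vertical_fov'],c['cx'],c['cy'],np.round(c['world_from_camera'],3).tolist())
s=env.state();print({k:np.round(v,3).tolist() for k,v in s.items()})
E
```

```text
pics
top 50.87808634167067 311.9220257116233 233.57820015094853 [[-0.292, -0.918, 0.269, 141.866], [-0.956, 0.282, -0.077, 99.147], [-0.005, -0.28, -0.96, 1359.947], [0.0, 0.0, 0.0, 1.0]]
side 51.84468574286987 321.5149918420652 245.3393956635314 [[0.998, -0.044, 0.038, 447.664], [-0.053, -0.387, 0.92, -1330.599], [-0.026, -0.921, -0.389, 628.543], [0.0, 0.0, 0.0, 1.0]]
{'t': 0.1, 'joints': [-1.246, 0.491, 1.559, -0.0, 1.092, -0.106], 'qvel': [0.001, -0.0, -0.001, -0.0, -0.002, -0.002], 'tau': [0.005, -61.362, -25.861, 0.069, 0.047, -0.0], 'eef_pos': [260.953, -567.681, 214.13], 'tcp_rot': [-3.141, -0.0, 0.431], 'ft_force': [0.593, -0.613, 0.084], 'moment': [-0.013, 0.023, -0.029], 'grip_force': 0.0, 'opening': 0.997}
```

View pics/top0.png

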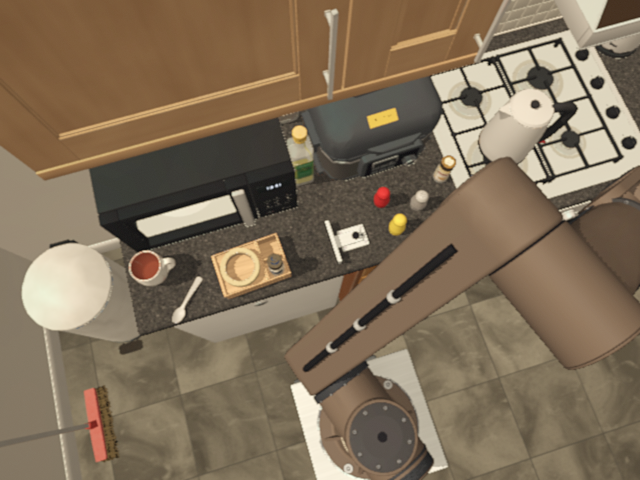

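View pics/side0.png

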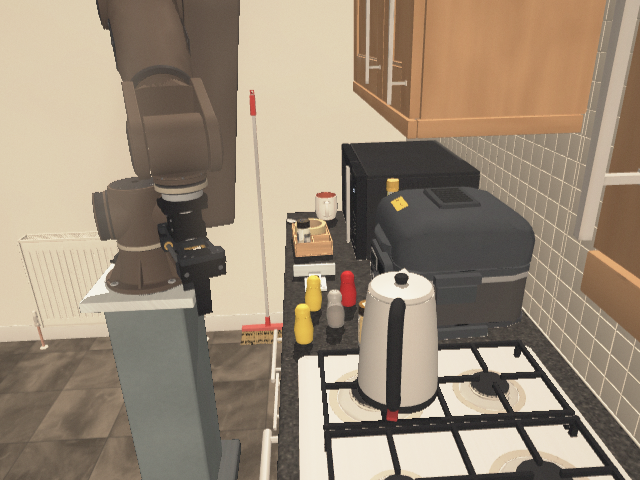

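Top view: caddy near (250,266), stop near (345,238), red (382,197) and yellow (398,224) shakers, and a grey one at (419,200). In the side view the grey one is at (336,308), the red at (348,288), and yellows at (314,293) and (303,325). The grey-headed clear shaker is the one meant. I'll enlarge both to confirm.

Run:
```python
import cv2
a=cv2.imread('pics/top0.png');b=cv2.imread('pics/side0.png')
cv2.imwrite('pics/c1.png',cv2.resize(a[155:305,200:460],None,fx=3,fy=3,interpolation=cv2.INTER_CUBIC))
cv2.imwrite('pics/c2.png',cv2.resize(b[205:350,275:405],None,fx=4,fy=4,interpolation=cv2.INTER_CUBIC))
```

```text
(no output)
```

View pics/c1.png

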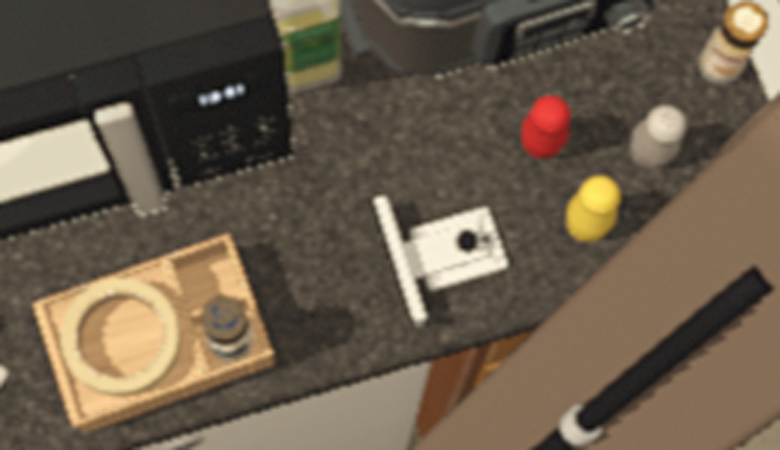

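View pics/c2.png

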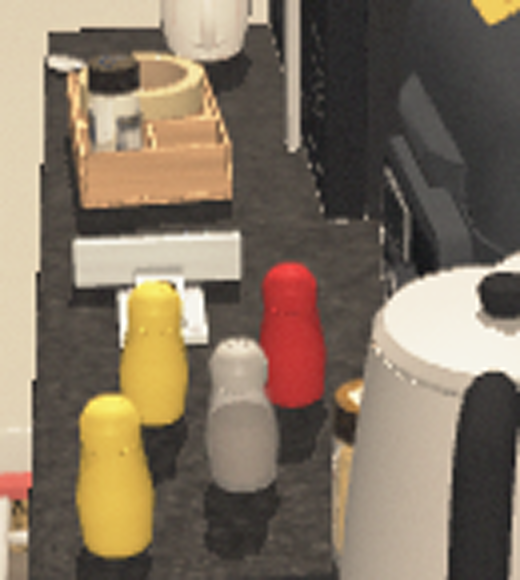

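The crops confirm it: the clear shaker with the grey head is at crop 1 (660,135) and crop 2 (242,415); the others are solid red or yellow. The caddy rim corners in crop 1 are (37,302), (232,237), (272,358) and (75,418). The crossbar top runs from (381,198) to (420,321).

Run:
```python
from h import *
c=cam('top');s=cam('side')
R=lambda x,y,z:ray(c,200+(x+.5)/3-.5,155+(y+.5)/3-.5,z)
S=lambda x,y,z:ray(s,275+(x+.5)/4-.5,205+(y+.5)/4-.5,z)
print('rim',[R(*p,46).tolist() for p in((37,302),(232,237),(272,358),(75,418))])
print('bar',[R(*p,36).tolist() for p in((375,199),(387,196),(426,319),(414,323))])
print('track',[R(*p,8).tolist() for p in((487,208),(508,265),(430,290),(410,240))])
print('salt head',R(667,122,82),'body',R(655,148,40),'side head',S(238,355,80),'base',S(242,492,0), S(242,430,40))
print('spice',R(225,308,105), 'bystander',R(745,20,105),'red',R(550,110,82),'yel',R(600,190,82))
print('side front rim',S(82,163,46),S(230,150,46),'front bottom',S(82,208,0),S(232,200,0),'bar',S(75,240,36),S(241,234,36))
print('side red',S(290,280,80),'yel',S(157,295,80),S(110,410,80))
# caddy orange mask contour
hsv=cv2.cvtColor(c['frame'],cv2.COLOR_RGB2HSV)[225:305,205:300]
m=((hsv[...,0]>8)&(hsv[...,0]<28)&(hsv[...,1]>60)&(hsv[...,2]>90)).astype('uint8')
m=cv2.morphologyEx(m,cv2.MORPH_CLOSE,np.ones((3,3)))
k=max(cv2.findContours(m,0,2)[0],key=cv2.contourArea)
r=cv2.minAreaRect(k);print(r,[ray(c,*(p+[205,225]),46).tolist() for p in cv2.boxPoints(r)])
```

```text
rim [[531.0, 267.0, 46.0], [538.1, 83.8, 46.0], [420.5, 80.4, 46.0], [419.7, 260.1, 46.0]]
bar [[537.5, -51.8, 36.0], [537.0, -63.2, 36.0], [416.3, -61.8, 36.0], [416.0, -50.4, 36.0]]
track [[506.7, -152.5, 8.0], [448.6, -153.4, 8.0], [447.1, -77.1, 8.0], [498.2, -74.1, 8.0]]
salt head [ 516. -319.   82.] body [ 507.6 -313.2   40. ] side head [ 515.9 -321.9   80. ] base [ 515.4 -342.     0. ] [ 516.3 -339.    40. ]
spice [461.4 107.4 105. ] bystander [ 580.5 -412.8  105. ] red [ 557.8 -222.4   82. ] yel [ 473.2 -239.8   82. ]
side front rim [425.3  56.5  46. ] [539.1  69.2  46. ] front bottom [423.2  75.6  -0. ] [540.5  77.9   0. ] bar [419.5 -59.9  36. ] [537.2 -62.6  36. ]
side red [ 555.7 -227.8   80. ] yel [ 472.1 -239.8   80. ] [ 440.8 -377.9   80. ]
((38.90217590332031, 38.835533142089844), (66.59004974365234, 87.57156372070312), 76.18497467041016) [[581.9, 306.2, 46.0], [571.4, 70.1, 46.0], [387.2, 79.1, 46.0], [399.3, 306.5, 46.0]]
```

Run:
```python
from h import *
c=cam('top');s=cam('side')
def tri(a,b):
    P=[]
    for k,(u,v) in((c,a),(s,b)):
        p=ray(k,u,v,0.);o=np.array(k['world_from_camera'])[:3,3];d=(p-o)/np.linalg.norm(p-o);P.append((o,d))
    A=sum(np.eye(3)-np.outer(d,d) for o,d in P);b=sum((np.eye(3)-np.outer(d,d))@o for o,d in P)
    return np.linalg.solve(A,b).round()
print('cab corner',tri((482,62),(405,135)))
print('microwave base front',ray(c,200,233,0),ray(c,296,207,0),'handle bottom',ray(c,250,224,30), 'side mw corner top', tri((277,122),(357,188)), ray(c,105,217,250))
print('mug rim',ray(c,147,266,90),'spoon',ray(c,199,280,8),ray(c,179,318,8),'counter edge',ray(c,140,333,0),ray(c,330,278,0))
```

```text
cab corner [ 646. -418.  457.]
microwave base front [617.3 289.7   0. ] [612.2   9.7   0. ] handle bottom [591.5 147.3  30. ] side mw corner top [667.  10. 265.] [632.3 456.5 250. ]
mug rim [539.6 428.5  90. ] spoon [485.4 322.2   8. ] [400.9 397.1   8. ] counter edge [394.1 506.9   0. ] [387.7 -20.9   0. ]
```

Emit:
arm_command --pt "40 -15 0 -8.5 0.5" --pt "80 -30 0 -17 0.5" --pt "120 -45 0 -25.5 0.5" --pt "160 -60 0 -34 0.5" --pt "200 -75 0 -42.5 0.5"

```text
t: 0.8
eef_pos: [412.4, -414.9, 214.7]
tcp_rot: [3.141, 0.0, 1.178]
ft_force: [0.4, -0.3, -0.5]
opening: 0.642
grip_force: 0.0
```

Emit:
arm_command --pt "45 -10 0 -5 0.5" --pt "90 -20 0 -10 0.5" --pt "130 -30 0 -15 0.5" --pt "175 -40 0 -20 0.5" --pt "215 -46 0 -22.8 0.5"

```text
t: 1.3
eef_pos: [452.2, -198.2, 214.8]
tcp_rot: [3.142, 0.0, 1.574]
ft_force: [0.2, -1.0, 0.7]
opening: 0.498
grip_force: 0.0
```

Emit:
arm_command --pt "50 2 0 0 0.5" --pt "100 4 0 0 0.5" --pt "150 7 0 0 0.5" --pt "200 9 0 0 0.5" --pt "250 12 0 0 0.5"

```text
t: 1.8
eef_pos: [464.2, 51.4, 214.9]
tcp_rot: [3.141, 0.0, 1.57]
ft_force: [0.9, -0.5, -0.3]
opening: 0.502
grip_force: 0.0
```

Emit:
arm_command --pt "50 2 0 0 0.5" --pt "100 4 0 0 0.5" --pt "150 6 0 0 0.5" --pt "200 8 0 0 0.5" --pt "250 10 0 0 0.5"

```text
t: 2.3
eef_pos: [474.2, 301.5, 214.7]
tcp_rot: [3.141, 0.0, 1.571]
ft_force: [0.8, -1.7, -0.9]
opening: 0.499
grip_force: 0.0
```

Emit:
arm_command --pt "0 0 50 0 0.5" --pt "0 0 100 0 0.5" --pt "0 0 150 0 0.5" --pt "0 0 180 0 0.5" --pt "0 0 184 0 0.5"

```text
t: 2.8
eef_pos: [473.0, 298.5, 27.3]
tcp_rot: [-3.136, 0.003, 1.571]
ft_force: [0.6, -0.0, 0.5]
opening: 0.501
grip_force: 0.0
```

Run:
```python
from h import *
c=cam('top','t1.png');s=cam('side')
import cv2
a=cv2.imread('pics/t1.png')[170:320,190:390]
b=cv2.cvtColor(s['frame'],cv2.COLOR_RGB2BGR)[190:290,270:403]
cv2.imwrite('pics/c3.png',np.vstack([cv2.resize(x,(600,300 if i else 290)[0:2] if 0 else (400,300),interpolation=2) for i,x in enumerate((a,b))]))
st=env.state();print(st['eef_pos'],st['tcp_rot'],st['ft_force'],st['joints'])
```

```text
[474.62586383 299.2639122   30.62592524] [-3.14080206e+00  4.87133469e-04  1.57045280e+00] [-0.54379686  0.67138224  1.06944322] [ 4.44891091e-01  6.51657726e-01  1.87592640e+00 -1.71882019e-04
  6.14931848e-01  4.45375251e-01]
```

View pics/c3.png

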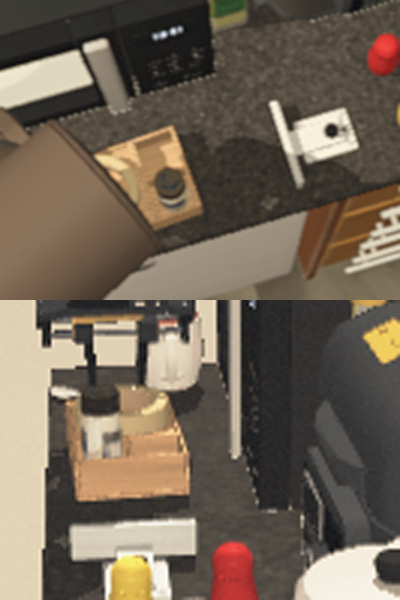

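The fingers are down just behind the far lip, clear of the spoon and mug; the caddy, jar and tape roll look undisturbed. Next I close in on the lip.

Emit:
arm_command --pt "-5 0 2 0 0.5" --pt "-10 0 2 0 0.5" --pt "-15 0 2 0 0.5" --pt "-18 0 2 0 0.5" --pt "-21 0 2 0 0.5"

```text
t: 3.4
eef_pos: [474.9, 278.1, 29.2]
tcp_rot: [3.14, -0.001, 1.57]
ft_force: [0.3, 3.2, 2.0]
opening: 0.5
grip_force: 1.6
```

Emit:
arm_command --pt "-2 0 0 0 0.5" --pt "-4 0 0 0 0.5" --pt "-6 0 0 0 0.5" --pt "-8 0 0 0 0.5" --pt "-10 0 0 0 0.5"

```text
t: 3.9
eef_pos: [474.6, 268.2, 28.6]
tcp_rot: [3.141, -0.0, 1.571]
ft_force: [1.0, 5.5, 2.7]
opening: 0.501
grip_force: 1.9
```

Emit:
arm_command --pt "-7 0 0 0 0.5" --pt "-14 0 0 0 0.5" --pt "-21 0 0 0 0.5" --pt "-28 0 0 0 0.5" --pt "-35 0 0 0 0.5"

```text
t: 4.4
eef_pos: [474.3, 232.5, 28.5]
tcp_rot: [-3.141, 0.0, 1.57]
ft_force: [1.1, 3.7, 1.2]
opening: 0.5
grip_force: 1.7
```

Emit:
arm_command --pt "-7 0 0 0 0.5" --pt "-14 0 0 0 0.5" --pt "-21 0 0 0 0.5" --pt "-28 0 0 0 0.5" --pt "-35 0 0 0 0.5"

```text
t: 4.9
eef_pos: [474.4, 197.6, 28.5]
tcp_rot: [-3.141, 0.0, 1.571]
ft_force: [0.3, 2.7, 0.2]
opening: 0.5
grip_force: 1.4
```

Emit:
arm_command --pt "-6 0 0 0 0.5" --pt "-12 0 0 0 0.5" --pt "-18 0 0 0 0.5" --pt "-24 0 0 0 0.5" --pt "-28 0 0 0 0.5"

```text
t: 5.4
eef_pos: [474.4, 169.7, 28.5]
tcp_rot: [-3.141, 0.0, 1.57]
ft_force: [-0.3, 1.5, -0.3]
opening: 0.5
grip_force: 1.0
```

Run:
```python
from h import *
c=cam('top','t2.png');s=cam('side','s2.png')
a=cv2.imread('pics/t2.png')[200:300,250:383]
b=cv2.imread('pics/s2.png')[210:300,285:345]
cv2.imwrite('pics/c4.png',np.hstack([cv2.resize(a,(532,400),interpolation=2),cv2.resize(b,(267,400),interpolation=2)]))
st=env.state();print(st['eef_pos'],st['ft_force'],st['moment'])
```

```text
[474.43792655 169.64642088  28.56388052] [-1.11387423 -0.02087597 -0.62882347] [ 0.00421423 -0.08396756  0.02842131]
```

View pics/c4.png

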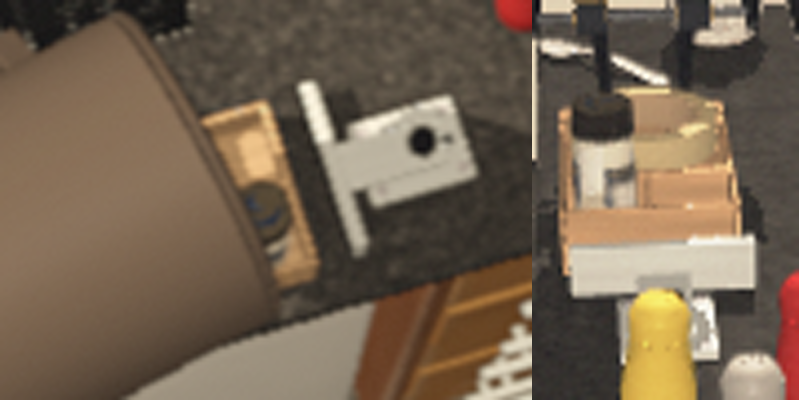

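Run:
```python
from h import *
c=cam('top');s=cam('side')
T=lambda x,y,z:ray(c,250+(x+.5)/4-.5,200+(y+.5)/4-.5,z).tolist()
S=lambda x,y,z:ray(s,285+(x-532+.5)/4.45-.5,210+(y+.5)/4.444-.5,z).tolist()
print('top caddy front',T(268,100,46),T(318,276,46),'bar face',T(299,86,36),T(352,257,36),'bar back',T(316,82,36),T(368,247,36))
print('track',T(457,95,8),T(479,172,8))
print('side caddy front rim',S(563,205,46),S(742,208,46),'bar top',S(570,246,36),S(756,237,36))
# sub-pixel fit of bar edges: in side view bright mask; extents
for k,(x0,x1,y0,y1) in ((c,(315,350,215,268)),(s,(290,348,258,280))):
    f=k['frame'][y0:y1,x0:x1].astype(int);m=((f.min(2)>120)&(f.max(2)-f.min(2)<40)).astype('uint8')
    print('\n'.join(''.join('#' if v else '.' for v in r) for r in m))
```

```text
top caddy front [531.0, -26.6, 46.0] [404.2, -22.3, 46.0] bar face [537.4, -50.9, 36.0] [412.0, -49.0, 36.0] bar back [536.7, -63.0, 36.0] [415.4, -61.3, 36.0]
track [506.9, -158.1, 8.0] [449.4, -154.8, 8.0]
side caddy front rim [414.8, -19.9, 46.0] [530.4, -37.5, 46.0] bar top [418.8, -62.1, 36.0] [537.5, -61.4, 36.0]
...................................
...................................
...................................
...................................
...................................
...........###.....................
..........####.....................
..........#####....................
..........#####....................
..........#####....................
...........#####...................
...........#####...................
...........#####..................#
............#####.............#####
............#####..........########
............#####.......###########
.............#####.....############
.............#####....#############
.............#####....#############
..............####.....############
..............#####...#############
...............########
[... 1726 characters left out ...]
######################################.............
....#########################################.............
...##########################################.............
....#########################################.............
....#########################################.............
....#########################################.............
....#################...#####################.............
....###############..........##...........................
....#####....................##...........................
..............................#####.......................
...............##.............######......................
...............##.............######......................
```

Run:
```python
from h import *
c=cam('top');s=cam('side')
def mask(k,x0,x1,y0,y1):
    f=k['frame'][y0:y1,x0:x1];h=cv2.cvtColor(f,cv2.COLOR_RGB2HSV)
    m=(h[...,0]>5)&(h[...,0]<24)&(h[...,1]>75)&(h[...,2]>110)
    print('\n'.join('%d '%(y0+i)+''.join('#' if v else '.' for v in r) for i,r in enumerate(m)))
mask(s,288,340,228,275)
mask(c,296,335,218,275)
```

```text
228 ....................................................
229 .................###########........................
230 ...............################.....................
231 ..................################..................
232 ...................#################.##.............
233 ...................#####################............
234 ...###..............####################............
235 ...###..............####################............
236 ...###..............####################............
237 ...###..............#####################...........
238 ...###..............#############.#######...........
239 ...###..............#####################...........
240 ...###.............######################...........
241 ...####............######################...........
242 ...###..............#####################...........
243 ...###..............######################..........
244 ...###..............######################..........
245 ...###..............######################..........
246 ...###..............######################..........
247 ...###.......
[... 3386 characters left out ...]
 ##############...........#######.......
260 ##############..........########.......
261 ##############............#######......
262 ###############..........########......
263 ###############..........########......
264 #############.#..........#########.....
265 ##########.#...........###########.....
266 #########.............############.....
267 ########..............###########......
268 ######................###########......
269 ###....................#########.......
270 .......................######..........
271 ##.....................................
272 .......................................
273 .......................................
274 .......................................
```

Run:
```python
from h import *
c=cam('top');s=cam('side')
def rayy(k,u,v,y):
    p=ray(k,u,v,0.);o=np.array(k['world_from_camera'])[:3,3];d=p-o
    return (o+d*(y-o[1])/d[1]).round(1)
print('caddy side',rayy(s,290.5,260,-26),rayy(s,331.5,260,-26),'bar',rayy(s,293.6,268,-51),rayy(s,334.6,268,-51))
# top: right/left edges lines fit
for r in(230,264):print('caddy edge',r,ray(c,{230:319.0,264:329.7}[r],r,46))
for r,u in((222,325),(260,337)):print('bar edge',ray(c,u-.3,r,36))
print('caddy ends',ray(c,317,224.6,46),ray(c,329.3,268,46),'bar ends',ray(c,326.3,219.6,36),ray(c,340,261.5,36))
```

```text
caddy side [411.2 -26.   35.4] [530.1 -26.   29.4] bar [419.4 -51.   21.2] [537.  -51.   15.2]
caddy edge 230 [514.5 -28.3  46. ]
caddy edge 264 [415.8 -27.5  46. ]
bar edge [534.7 -51.   36. ]
bar edge [422.9 -49.8  36. ]
caddy ends [530.8 -27.6  46. ] [405.7 -23.2  46. ] bar ends [540.  -57.3  36. ] [416.3 -57.1  36. ]
```

Both views agree: the caddy is square to the bar (about -0.5° against -0.6°) but sits about 7.5 mm too low in x, with its centre at 470.5 against 478 for the bar. About 23 mm of gap remains. I'll back off, then push its side wall +x with both fingers spread along y, near its centre.

Emit:
arm_command --pt "5 0 0 0 0.5" --pt "15 0 0 0 0.5" --pt "15 0 -40 0 0.5" --pt "15 -20 -80 0 0.7" --pt "15 -40 -120 0 0.9"

```text
t: 6.3
eef_pos: [433.8, 185.9, 149.7]
tcp_rot: [-3.141, 0.0, 1.571]
ft_force: [-0.3, 0.4, 0.3]
opening: 0.617
grip_force: 0.0
```

Emit:
arm_command --pt "-10 0 0 8.5 0.9" --pt "-20 0 0 17 0.9" --pt "-30 0 0 25.5 0.9" --pt "-40 0 0 34 0.9" --pt "-50 0 0 42.5 0.9"

```text
t: 6.8
eef_pos: [434.4, 135.6, 148.8]
tcp_rot: [3.141, -0.0, 0.823]
ft_force: [-0.0, 0.2, 0.0]
opening: 0.897
grip_force: 0.0
```

Emit:
arm_command --pt "0 0 0 8.5 0.9" --pt "0 0 0 17 0.9" --pt "0 0 0 25.5 0.9" --pt "0 0 0 34 0.9" --pt "0 0 0 42.5 0.9"

```text
t: 7.3
eef_pos: [434.5, 136.0, 148.7]
tcp_rot: [3.141, -0.0, 0.081]
ft_force: [0.3, 0.2, 0.7]
opening: 0.897
grip_force: 0.0
```

Emit:
arm_command --pt "0 0 0 5 0.9" --pt "0 0 0 5 0.9"

```text
t: 7.5
eef_pos: [434.5, 135.9, 148.7]
tcp_rot: [3.142, -0.0, -0.001]
ft_force: [-0.6, 0.3, -0.1]
opening: 0.9
grip_force: 0.0
```

Emit:
arm_command --pt "-22 17 0 0 0.9" --pt "-44 34 0 0 0.9" --pt "-44 34 50 0 0.9" --pt "-44 34 90 0 0.9" --pt "-44 34 100 0 0.9"

```text
t: 8.0
eef_pos: [389.2, 101.4, 46.1]
tcp_rot: [3.141, 0.004, 0.003]
ft_force: [0.3, -0.7, -0.2]
opening: 0.901
grip_force: 0.0
```

Emit:
arm_command --pt "0 0 5 0 0.9" --pt "0 0 11 0 0.9" --pt "0 0 11 0 0.9"

```text
t: 8.3
eef_pos: [390.6, 101.5, 37.6]
tcp_rot: [3.142, -0.0, 0.001]
ft_force: [0.1, -0.4, -0.2]
opening: 0.897
grip_force: 0.0
```

Emit:
arm_command --pt "4 0 0 0.6 0.9" --pt "8 0 0 0.6 0.9" --pt "10 0 0 0.6 0.9" --pt "11 0 0 0.6 0.9" --pt "12 0 0 0.6 0.9"

```text
t: 8.8
eef_pos: [402.1, 101.3, 37.7]
tcp_rot: [3.141, 0.001, -0.011]
ft_force: [-4.1, 0.1, 3.2]
opening: 0.896
grip_force: 2.0
```

Emit:
arm_command --pt "1 0 0 0 0.9" --pt "2 0 0 0 0.9"

```text
t: 9.0
eef_pos: [404.0, 101.2, 37.6]
tcp_rot: [3.141, 0.001, -0.011]
ft_force: [-4.6, -0.4, 3.5]
opening: 0.9
grip_force: 2.2
```

Emit:
arm_command --pt "1 0 0 0 0.9" --pt "2 0 0 0 0.9"

```text
t: 9.2
eef_pos: [406.4, 101.2, 37.6]
tcp_rot: [3.141, 0.0, -0.011]
ft_force: [-4.1, 0.1, 3.1]
opening: 0.904
grip_force: 2.0
```

Emit:
arm_command --pt "1 0 0 0 0.9" --pt "2 0 0 0 0.9" --pt "2 0 0 0 0.9"

```text
t: 9.5
eef_pos: [408.8, 101.2, 37.6]
tcp_rot: [3.142, -0.0, -0.011]
ft_force: [-2.2, 0.2, 1.6]
opening: 0.901
grip_force: 1.4
```

```bash
cat >> h.py <<'E'
def rayy(k,u,v,y):
    p=ray(k,u,v,0.);o=np.array(k['world_from_camera'])[:3,3];d=p-o
    return (o+d*(y-o[1])/d[1]).round(1)
def wood(k):
    h=cv2.cvtColor(k['frame'],cv2.COLOR_RGB2HSV)
    return (h[...,0]>5)&(h[...,0]<24)&(h[...,1]>75)&(h[...,2]>110)
def show(m,x0,x1,y0,y1):
    print('\n'.join('%d '%(y0+i)+''.join('#' if v else '.' for v in r) for i,r in enumerate(m[y0:y1,x0:x1])))
E
python3 - <<'E'
from h import *
s=cam('side');c=cam('top')
show(wood(s),288,340,255,272);show(wood(c),296,335,222,272)
print(env.state()['eef_pos'])
E
```

```text
255 ......###..............#######################......
256 ......###...#.........########################......
257 .....#########################################......
258 .....#########################################......
259 .....#########################################......
260 .....#########################################......
261 ......########################################......
262 ......########################################......
263 ......###########################...................
264 ......###########...................................
265 ....................................................
266 ....................................................
267 ....................................................
268 ....................................................
269 ....................................................
270 ....................................................
271 ....................................................
222 ##################################..#..
223 ##################################.....
224 ###################################..#.
[... 1409 characters left out ...]
257 #######################################
258 #######################################
259 #######################################
260 #######################################
261 #######################################
262 #######################################
263 #######################################
264 #######################################
265 #######################################
266 #######################################
267 #######################################
268 #######################################
269 #######################################
270 #######################################
271 #######################################
[408.75401544 101.21175936  37.61630209]
```

The caddy centre is now about 477.5 against 478 for the bar. I return to the lip.

Emit:
arm_command --pt "-6 0 0 0 0.9" --pt "-12 0 -10 0 0.9" --pt "-12 0 -55 0 0.9" --pt "-12 0 -100 0 0.7" --pt "-12 0 -115 -8 0.5"

```text
t: 10.1
eef_pos: [397.2, 101.5, 156.7]
tcp_rot: [3.141, -0.006, 0.13]
ft_force: [0.5, -1.2, 0.4]
opening: 0.785
grip_force: 0.0
```

Emit:
arm_command --pt "0 -20 0 -8.5 0.5" --pt "0 -40 0 -17 0.5" --pt "0 -60 0 -25.5 0.5" --pt "0 -80 0 -34 0.5" --pt "0 -99 0 -42 0.5"

```text
t: 10.6
eef_pos: [383.3, 200.3, 153.3]
tcp_rot: [3.141, -0.001, 0.868]
ft_force: [-0.0, -0.3, -0.4]
opening: 0.502
grip_force: 0.0
```

Emit:
arm_command --pt "0 0 0 -8.5 0.5" --pt "0 0 0 -17 0.5" --pt "0 0 0 -25.5 0.5" --pt "0 0 0 -34 0.5" --pt "0 0 0 -40 0.5"

```text
t: 11.1
eef_pos: [383.4, 199.5, 153.3]
tcp_rot: [3.141, -0.0, 1.566]
ft_force: [-0.4, -0.1, 0.0]
opening: 0.501
grip_force: 0.0
```

Emit:
arm_command --pt "-2 47 0 0.3 0.5" --pt "-4 94 0 0.3 0.5" --pt "-4 94 50 0.3 0.5" --pt "-4 94 100 0.3 0.5" --pt "-4 94 115 0.3 0.5"

```text
t: 11.6
eef_pos: [475.9, 193.8, 34.4]
tcp_rot: [-3.137, 0.001, 1.555]
ft_force: [-0.6, 0.7, 0.8]
opening: 0.503
grip_force: 0.0
```

Emit:
arm_command --pt "-5 0 9 0 0.5" --pt "-12 0 9 0 0.5" --pt "-18 0 9 0 0.5" --pt "-22 0 9 0 0.5" --pt "-23 0 9 0 0.5"

```text
t: 12.1
eef_pos: [477.8, 171.0, 29.7]
tcp_rot: [3.14, -0.0, 1.554]
ft_force: [-0.1, 0.4, -0.6]
opening: 0.498
grip_force: 0.0
```

Emit:
arm_command --pt "-2 0 0 0 0.5" --pt "-4 0 0 0 0.5" --pt "-6 0 0 0 0.5" --pt "-8 0 0 0 0.5" --pt "-10 0 0 0 0.5"

```text
t: 12.6
eef_pos: [477.3, 161.6, 28.7]
tcp_rot: [3.141, -0.0, 1.555]
ft_force: [-0.0, 2.8, 2.5]
opening: 0.503
grip_force: 2.0
```

Emit:
arm_command --pt "-3 0 0 0 0.5" --pt "-6 0 0 0 0.5" --pt "-8 0 0 0 0.5" --pt "-10 0 0 0 0.5" --pt "-11 0 0 0 0.5"

```text
t: 13.1
eef_pos: [477.0, 150.3, 28.6]
tcp_rot: [-3.142, 0.0, 1.555]
ft_force: [-0.3, 4.3, 2.2]
opening: 0.501
grip_force: 2.0
```

Run:
```python
from h import *
s=cam('side');c=cam('top','t3.png')
show(wood(s),288,340,250,272)
f=c['frame'].astype(int);m=wood(c);w=(f.min(2)>120)&(f.max(2)-f.min(2)<40)
x0,x1,y0,y1=300,350,215,275
for y in range(y0,y1):print(y,''.join('w' if m[y,x] else '#' if w[y,x] else '.' for x in range(x0,x1)))
```

```text
250 .....###..............#######################.......
251 .....###..............#######################.......
252 .....###..............#######################.......
253 .....###..............########################......
254 .....###..............########################......
255 .....###...............#######################......
256 .....####..............#######################......
257 .....#.##..............######################.......
258 .....####.............########################......
259 .....#########################################......
260 .....#########################################......
261 .....#########################################......
262 .....#########################################......
263 .....############################...................
264 .....############...................................
265 ....................................................
266 ....................................................
267 ....................................................
268 ....................................................
269 .............
[... 2753 characters left out ...]
wwwww.ww........wwwwwwwww...............
263 wwwwwwwwwwwwww............wwwwwwwww...............
264 wwwwwwwwwwww..w...........wwwwwwwww...............
265 wwwwwwwwwww................wwwwwww................
266 wwwwwwww...................wwww...................
267 wwwwww............................................
268 wwwww.............................................
269 www...............................................
270 ..................................................
271 ..................................................
272 ..................................................
273 ..................................................
274 ..................................................
```

Emit:
arm_command --pt "-1 0 0 0 0.5" --pt "-2 0 0 0 0.5"

```text
t: 13.4
eef_pos: [476.8, 148.5, 28.5]
tcp_rot: [-3.141, 0.0, 1.555]
ft_force: [0.3, 3.7, 0.8]
opening: 0.502
grip_force: 1.5
```

Emit:
arm_command --pt "-1 0 0 0 0.5" --pt "-2 0 0 0 0.5"

```text
t: 13.6
eef_pos: [476.8, 146.4, 28.5]
tcp_rot: [-3.141, 0.0, 1.555]
ft_force: [0.2, 2.3, 0.5]
opening: 0.501
grip_force: 1.2
```

Emit:
arm_command --pt "-1 0 0 0 0.5" --pt "-1 0 0 0 0.5"

```text
t: 13.8
eef_pos: [476.8, 145.3, 28.5]
tcp_rot: [-3.141, 0.0, 1.555]
ft_force: [0.8, 0.8, 0.5]
opening: 0.504
grip_force: 0.1
```

Emit:
arm_command --pt "-1 0 0 0 0.5" --pt "-1 0 0 0 0.5"

```text
t: 14.0
eef_pos: [476.8, 144.4, 28.6]
tcp_rot: [-3.141, 0.0, 1.555]
ft_force: [0.2, -0.3, 0.2]
opening: 0.497
grip_force: 0.1
```

Emit:
arm_command --pt "-0.7 0 0 0 0.5" --pt "-1.4 0 0 0 0.5"

```text
t: 14.2
eef_pos: [476.8, 143.1, 28.6]
tcp_rot: [-3.142, 0.0, 1.555]
ft_force: [-0.5, 6.1, -1.4]
opening: 0.5
grip_force: 3.0
```

Emit:
arm_command --pt "-0.7 0 0 0 0.5" --pt "-1.4 0 0 0 0.5"

```text
t: 14.4
eef_pos: [476.5, 142.5, 28.6]
tcp_rot: [-3.141, -0.001, 1.555]
ft_force: [-3.2, 14.9, -0.4]
opening: 0.5
grip_force: 7.2
```

Emit:
arm_command --pt "0.6 0 0 0 0.5"

```text
t: 14.5
eef_pos: [476.5, 142.7, 28.6]
tcp_rot: [-3.141, -0.0, 1.555]
ft_force: [-0.9, 2.7, -0.3]
opening: 0.5
grip_force: 1.2
```

Emit:
arm_command --pt "-0.3 0 0 0 0.5" --pt "-0.3 0 0 0 0.5"

```text
t: 14.7
eef_pos: [476.5, 142.6, 28.6]
tcp_rot: [-3.141, -0.0, 1.555]
ft_force: [-2.0, 8.5, -0.2]
opening: 0.498
grip_force: 4.8
```

Run:
```python
from h import *
print(env.state()['ft_force'],env.state()['moment'])
s=cam('side','s4.png');c=cam('top','t4.png')
f=c['frame'].astype(int);m=wood(c);w=(f.min(2)>120)&(f.max(2)-f.min(2)<40)
for y in range(215,270,2):print(y,''.join('w' if m[y,x] else '#' if w[y,x] else '.' for x in range(300,350)))
f=s['frame'].astype(int);m=wood(s);w=(f.min(2)>120)&(f.max(2)-f.min(2)<40)
for y in range(252,280):print(y,''.join('w' if m[y,x] else '#' if w[y,x] else '.' for x in range(288,340)))
# bar shift: compare before/after template in region (track-knob+right bar edge)
a=cv2.cvtColor(cv2.imread('pics/top0.png'),6).astype(np.float32);b=cv2.cvtColor(cv2.imread('pics/t4.png'),6).astype(np.float32)
for r in(slice(219,228),slice(250,262)):
  for y in range(r.start,r.stop,3):
    for g in(a,b):
        d=np.diff(g[y,326:350]);i=int(np.argmin(d));k=d[i-1:i+2];print(y,round(326+i+.5+(k[2]-k[0])/(2*(2*k[1]-k[0]-k[2])+1e-6)*1,2),end=' ')
    print()
```

```text
[-2.04553725  8.53682023 -0.19492565] [1.65437658 0.31655988 0.08373078]
215 wwww..w...........................................
217 wwwww..w..........................................
219 wwwwww..w.........................................
221 wwwwwww..w..........wwwww.####....................
223 wwwwwwww..w...wwwwwwwwwwwww###....................
225 wwwwwwwww..w.wwwwwwwwwwwwww.###...................
227 wwwwwwwwww..w...wwwwwwwwwwww###..................#
229 wwwwwwwwwww..w..wwwwwwwwwwww.###..........########
231 wwwwwwwwwwww..w..wwwwwwwwwwww.###.....############
233 wwwwwwwwwwwww..w..wwwwwwwwwwww###....#############
235 wwwwwwwwwwwwww..w..wwwwwwwwwww####...#############
237 wwwwwwwwwwwwwww..w.wwwwwwwwwwww###################
239 wwwwwwwwwwwwwwww....wwwwwwwwwww.##################
241 wwwwwwwwwwwwwwwww...........wwww##################
243 wwwwwwwwwwwwwwwww..............w.#################
245 wwwwwwwwwwwwwwwwww.............ww#################
247 wwwwwwwwwwwwwwwwwww.............ww####....########
249 wwwwwwwwwwwwwwwwwwww............ww.###.....#######
251 wwwwwwwwwwwwwwwwwwwww...........w
[... 1553 characters left out ...]
#####################################.....
271 ......#########################################.....
272 ......#########################################.....
273 ......#########################################.....
274 ......#################....####################.....
275 ......###############.w....ww.###...................
276 ......######........ww.......w.##...................
277 ....................w.........w.#####...............
278 .................##ww..........w######..............
279 .................##wwww......www######..............
219 347.94 Traceback (most recent call last):
  File "<stdin>", line 13, in <module>
IndexError: index 2 is out of bounds for axis 0 with size 2
```

The bar is flush along its whole width in the top view and hasn't moved visibly; in the side view the caddy centre is 313.4 px against 313.9 px for the bar. I ease off and go for the shaker.

Emit:
arm_command --pt "0.4 0 0 0 0.5" --pt "2 0 0 0 0.5" --pt "15 0 0 0 0.5" --pt "15 0 -40 0 0.5" --pt "15 0 -85 0 0.6"

```text
t: 15.3
eef_pos: [476.4, 157.6, 113.6]
tcp_rot: [-3.138, 0.001, 1.555]
ft_force: [-0.4, 0.1, 0.6]
opening: 0.542
grip_force: 0.0
```

Emit:
arm_command --pt "0 -10 -40 8.5 0.8" --pt "0 -20 -60 17 0.8" --pt "0 -20 -60 25.5 0.8" --pt "0 -20 -60 34 0.8" --pt "0 -20 -60 42.5 0.8"

```text
t: 15.8
eef_pos: [457.1, 158.0, 174.1]
tcp_rot: [3.141, -0.001, 0.807]
ft_force: [-0.9, -0.8, 1.2]
opening: 0.796
grip_force: 0.0
```

Emit:
arm_command --pt "0 0 0 8.5 0.8" --pt "0 0 0 17 0.8" --pt "0 0 0 25.5 0.8" --pt "0 0 0 34 0.8" --pt "0 0 0 42.5 0.8"

```text
t: 16.3
eef_pos: [457.1, 157.9, 173.7]
tcp_rot: [3.141, -0.0, 0.065]
ft_force: [0.3, -0.4, 0.4]
opening: 0.8
grip_force: 0.0
```

Emit:
arm_command --pt "0 0 0 4 0.8" --pt "0 0 0 4 0.8"

```text
t: 16.5
eef_pos: [457.1, 157.8, 173.7]
tcp_rot: [3.141, -0.0, 0.001]
ft_force: [-0.1, -0.6, -0.5]
opening: 0.797
grip_force: 0.0
```

Run:
```python
from h import *
s=cam('side');c=cam('top')
print('appliance front',ray(c,346.7,179,0),ray(c,420,155,80),'eef',env.state()['eef_pos'],env.state()['tcp_rot'])
# grey shaker head in side view: low saturation bright blob
h=cv2.cvtColor(s['frame'],cv2.COLOR_RGB2HSV)
m=((h[...,1]<50)&(h[...,2]>90)).astype('uint8');show(m,320,352,283,335)
```

```text
appliance front [ 651.4 -155.1    0. ] [ 629.8 -356.    80. ] eef [457.09376921 157.71393374 173.67696777] [ 3.14146127e+00 -1.73477126e-04  4.01927404e-03]
283 .######.........................
284 .######.........................
285 .######.........................
286 .######.........................
287 .#######........................
288 .#######.......#................
289 .######...#####.###.............
290 .######..#..##.###..............
291 .........###.######.............
292 ........############............
293 ......####..#####...#...........
294 .......##.####.######...........
295 .......########.####.#..........
296 .......############.##..........
297 .......###########.###..........
298 .......##########.####..........
299 .......########.####............
300 ........############............
301 ........############............
302 ...#...########.####............
303 .......##############...........
304 .......##############...........
305 .......########..##.##..........
306 .......####.#.......###.........
307 .......#.#.....#.#..##.#........
308 .......#..#...
[... 280 characters left out ...]
6 ......###....#........###.......
317 .......#.........#.....#........
318 .......##...........#..#........
319 ...##..#...........#..##........
320 .......###.........#..##........
321 .......##.##.#.......#.#........
322 .......###...........#.###......
323 ........##........#..####.......
324 .......####..........###........
325 .........####.....#####.........
326 ..........############........#.
327 ...........########........##...
328 ..........................##....
329 ................................
330 ...#............................
331 ................................
332 .............................##.
333 ................................
334 ................................
```

Emit:
arm_command --pt "6 48 0 0 0.8" --pt "12 96 0 0 0.8" --pt "18 144 0 0 0.8" --pt "24 192 0 0 0.8" --pt "30 240 0 0 0.8"

```text
t: 17.1
eef_pos: [487.5, -84.4, 173.8]
tcp_rot: [3.141, -0.0, 0.004]
ft_force: [0.5, 1.4, -0.4]
opening: 0.795
grip_force: 0.0
```

Emit:
arm_command --pt "6 48 0 0 0.8" --pt "12 96 0 0 0.8" --pt "18 144 0 0 0.8" --pt "24 192 0 0 0.8" --pt "29 237 0 0 0.8"

```text
t: 17.6
eef_pos: [516.8, -321.7, 173.6]
tcp_rot: [3.141, -0.0, 0.003]
ft_force: [0.7, 1.8, 0.2]
opening: 0.799
grip_force: 0.0
```

Emit:
arm_command --pt "0 0 30 0 0.8" --pt "0 0 50 0 0.8" --pt "0 0 50 0 0.8"

```text
t: 17.9
eef_pos: [515.7, -319.0, 121.1]
tcp_rot: [-3.139, 0.004, 0.003]
ft_force: [0.8, 0.8, 0.2]
opening: 0.803
grip_force: 0.0
```

Run:
```python
from h import *
s=cam('side','s5.png');c=cam('top','t5.png')
a=cv2.imread('pics/s5.png')[225:350,270:400];b=cv2.imread('pics/t5.png')[140:280,250:460]
cv2.imwrite('pics/c5.png',np.vstack([cv2.resize(a,(312,300),interpolation=2),cv2.resize(b,(450,300),interpolation=2)[:, :312]]) if 0 else np.hstack([cv2.resize(a,(350,337),interpolation=2),cv2.resize(b,(450,337)[0:1]+(337,),interpolation=2)]))
print(env.state()['eef_pos'])
```

```text
[ 517.03121561 -319.47692795  123.98929293]
```

View pics/c5.png

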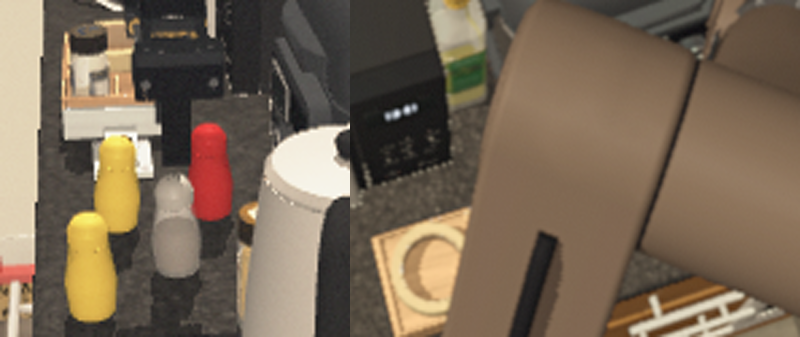

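The front finger at crop (178,160) lines up with the grey shaker at (176,225), and the neighbours are clear. I descend and grip.

Emit:
arm_command --pt "-0.5 0 30 0 0.8" --pt "-0.5 0 55 0 0.8" --pt "-0.5 0 70 0 0.8" --pt "-0.5 0 76 0 0.8" --pt "-0.5 0 76 0 0.8"

```text
t: 18.5
eef_pos: [516.7, -319.5, 48.2]
tcp_rot: [3.141, -0.0, 0.002]
ft_force: [0.2, -0.5, 0.5]
opening: 0.798
grip_force: 0.0
```

Emit:
arm_command --pt "0 0 0 0 0.3" --pt "0 0 0 0 0.3" --pt "0 0 0 0 0.3" --pt "0 0 0 0 0.3" --pt "0 0 0 0 0.3"

```text
t: 19.0
eef_pos: [516.3, -319.7, 47.9]
tcp_rot: [3.141, -0.0, 0.001]
ft_force: [-0.1, -0.6, -0.2]
opening: 0.436
grip_force: 0.1
```

Emit:
arm_command --pt "0 0 0 0 0.3" --pt "0 0 0 0 0.3"

```text
t: 19.2
eef_pos: [516.4, -319.7, 47.8]
tcp_rot: [3.141, -0.0, 0.001]
ft_force: [-0.4, 0.1, 2.4]
opening: 0.376
grip_force: 28.8
```

Emit:
arm_command --pt "0 0 -3 0 0.3" --pt "0 0 -8 0 0.3" --pt "0 0 -15 0 0.3" --pt "0 0 -20 0 0.3" --pt "0 0 -20 0 0.3"

```text
t: 19.7
eef_pos: [516.6, -319.8, 68.6]
tcp_rot: [3.141, -0.001, 0.001]
ft_force: [-1.0, 0.2, -0.9]
opening: 0.374
grip_force: 28.7
```

Run:
```python
from h import *
s=cam('side','s6.png');print(env.state()['eef_pos'],env.state()['ft_force'])
a=cv2.imread('pics/s6.png')[225:345,285:385]
cv2.imwrite('pics/c6.png',cv2.resize(a,(500,600),interpolation=2))
```

```text
[ 516.45088416 -319.68935893   68.18854917] [-1.13938779  0.65265623 -1.56130821]
```

View pics/c6.png

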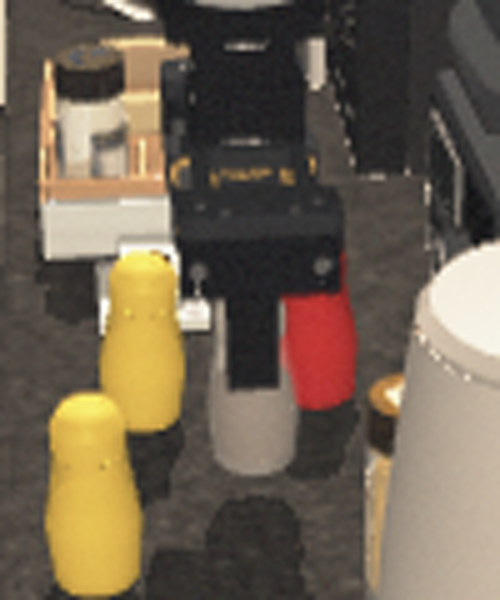

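The shaker is held upright, base clear at crop (252,470). I lift it and refine the pocket position.

Emit:
arm_command --pt "0 0 -30 0 0.3" --pt "0 0 -60 0 0.3" --pt "0 0 -90 0 0.3" --pt "0 0 -115 0 0.3" --pt "0 0 -120 0 0.3"

```text
t: 20.25
eef_pos: [517.0, -320.1, 190.3]
tcp_rot: [3.139, -0.003, 0.001]
ft_force: [0.3, -0.2, -0.8]
opening: 0.373
grip_force: 28.7
```

Run:
```python
from h import *
s=env.read_camera('side');c=env.read_camera('top')
c4={**c};s4={**s}
print('caddy front edges from s4',rayy(s,292.5,261.5,-51.4),rayy(s,333.6,261.5,-51.4),'bar',rayy(s,292.9,269,-51.4),rayy(s,334.6,269,-51.4))
t=cv2.cvtColor(cv2.imread('pics/t4.png'),cv2.COLOR_BGR2RGB);q={**c,'frame':t}
P=lambda p,z:q and proj(q,p)
# predicted pixels of the pocket rim corners and caddy front corners, to compare with t4
o=np.array([476.8,38.8,0]);a=np.radians(-.7);R=np.array([[np.cos(a),-np.sin(a)],[np.sin(a),np.cos(a)]])
g=lambda x,y,z:proj(q,[*(o[:2]+R@[x,y]),z]).tolist()
print('front corners',g(59,-90,46),g(-59,-90,46),'pocket',[g(28.5+i*26.5,-59.5+j*26.5,46) for i,j in((1,1),(1,-1),(-1,-1),(-1,1))])
print('pocket floor world',o[:2]+R@[28.5,-59.5])
cv2.imwrite('pics/c7.png',cv2.resize(cv2.imread('pics/t4.png')[210:275,295:360],(600,600),interpolation=2))
print(env.state()['eef_pos'])
```

```text
caddy front edges from s4 [417.3 -51.4  42. ] [534.4 -51.4  36.1] bar [417.3 -51.4  18.3] [536.8 -51.4  12.2]
front corners [325.1, 220.8] [337.8, 261.2] pocket [[305.4, 227.8], [324.1, 222.5], [329.7, 240.5], [310.9, 245.8]]
pocket floor world [504.57096149 -21.04374402]
[ 516.29100468 -319.57388111  187.74515508]
```

View pics/c7.png

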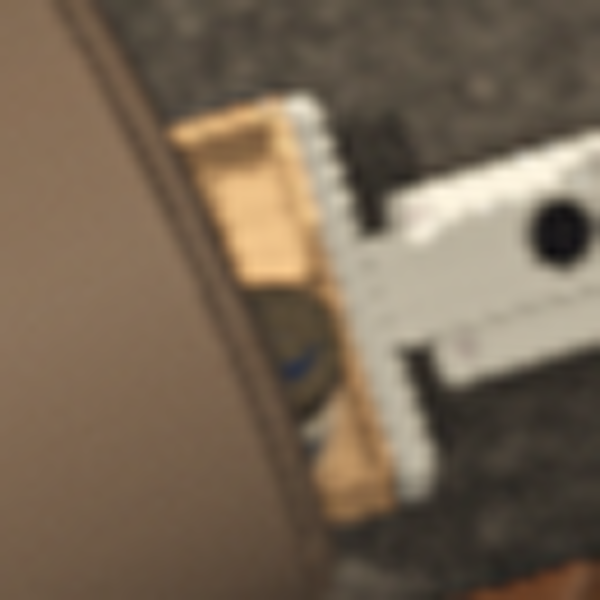

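The predicted front corner (325.1,220.8) matches the observed crop corner (283,97), so the pocket is at about (504,-21). I carry the shaker there.

Emit:
arm_command --pt "-2 -40 0 0 0.3" --pt "-4 -85 0 0 0.3" --pt "-7 -130 0 0 0.3" --pt "-9 -170 0 0 0.3" --pt "-11 -210 0 0 0.3"

```text
t: 20.85
eef_pos: [504.0, -107.8, 186.0]
tcp_rot: [-3.141, 0.002, 0.001]
ft_force: [-0.4, -0.4, -0.9]
opening: 0.373
grip_force: 28.7
```

Emit:
arm_command --pt "0 -35 0 0 0.3" --pt "-1 -65 0 0 0.3" --pt "-1 -82 0 0 0.3" --pt "-1 -88.5 0 0 0.3" --pt "-1 -88.5 0 0 0.3"

```text
t: 21.35
eef_pos: [503.5, -20.7, 186.6]
tcp_rot: [-3.141, 0.002, 0.003]
ft_force: [-0.3, -1.0, -0.3]
opening: 0.368
grip_force: 28.7
```

Emit:
arm_command --pt "0 0 30 0 0.3" --pt "0 0 60 0 0.3" --pt "0 0 75 0 0.3" --pt "0 0 75 0 0.3"

```text
t: 21.75
eef_pos: [502.8, -22.0, 110.4]
tcp_rot: [-3.141, 0.004, 0.0]
ft_force: [-0.5, 0.9, -0.7]
opening: 0.371
grip_force: 28.7
```

Run:
```python
from h import *
s=cam('side','s8.png');c=cam('top','t8.png');print(env.state()['eef_pos'],env.state()['ft_force'])
a=cv2.imread('pics/s8.png')[215:285,280:350];b=cv2.imread('pics/t8.png')[205:275,285:355]
cv2.imwrite('pics/c8.png',np.hstack([cv2.resize(x,(400,400),interpolation=2) for x in(a,b)]))
```

```text
[503.97775841 -21.87692726 112.59331941] [-0.42954831  0.16469164  0.02757958]
```

View pics/c8.png

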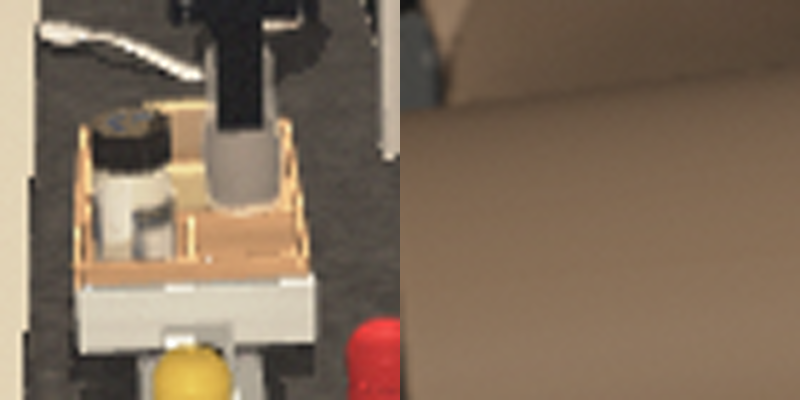

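The side crop shows the shaker over the empty pocket, at column 244 against 248 for the pocket centre, so I nudge it +1 mm. The jar and the stop are in place.

Emit:
arm_command --pt "1 -1 5 0 0.3" --pt "1 -1 12 0 0.3" --pt "1 -1 18 0 0.3" --pt "1 -1 24 0 0.3" --pt "1 -1 28 0 0.3"

```text
t: 22.35
eef_pos: [504.7, -20.0, 84.0]
tcp_rot: [3.142, 0.0, 0.002]
ft_force: [-0.5, -0.5, -0.6]
opening: 0.374
grip_force: 28.7
```

Base is below the rim (36 mm) with no contact.

Emit:
arm_command --pt "0 0.5 6 0 0.3" --pt "0 0.5 12 0 0.3" --pt "0 0.5 18 0 0.3" --pt "0 0.5 24 0 0.3" --pt "0 0.5 27 0 0.3"

```text
t: 22.85
eef_pos: [504.7, -20.6, 56.9]
tcp_rot: [-3.142, 0.001, 0.001]
ft_force: [0.7, 0.0, -0.9]
opening: 0.369
grip_force: 28.7
```

Emit:
arm_command --pt "0 0 1 0 0.3" --pt "0 0 2 0 0.3"

```text
t: 23.05
eef_pos: [504.9, -20.6, 55.6]
tcp_rot: [3.142, -0.0, 0.001]
ft_force: [0.4, -0.3, -1.3]
opening: 0.378
grip_force: 28.7
```

Emit:
arm_command --pt "0 0 1 0 0.3" --pt "0 0 1 0 0.3"

```text
t: 23.25
eef_pos: [504.9, -20.6, 54.7]
tcp_rot: [3.141, -0.0, 0.001]
ft_force: [-0.0, 0.5, -0.9]
opening: 0.369
grip_force: 28.7
```

Emit:
arm_command --pt "0 0 1 0 0.3" --pt "0 0 1 0 0.3"

```text
t: 23.45
eef_pos: [504.9, -20.6, 53.6]
tcp_rot: [3.141, -0.0, 0.001]
ft_force: [-0.1, -0.2, -0.5]
opening: 0.371
grip_force: 28.7
```

Emit:
arm_command --pt "0 0 0.7 0 0.3" --pt "0 0 0.7 0 0.3"

```text
t: 23.65
eef_pos: [504.9, -20.6, 52.9]
tcp_rot: [3.141, -0.0, 0.001]
ft_force: [-0.4, -1.1, -0.7]
opening: 0.375
grip_force: 28.7
```

Emit:
arm_command --pt "0 0 0.7 0 0.3" --pt "0 0 0.7 0 0.3"

```text
t: 23.85
eef_pos: [505.0, -20.6, 52.7]
tcp_rot: [3.141, -0.001, 0.002]
ft_force: [-1.0, -0.8, 6.2]
opening: 0.378
grip_force: 29.3
```

Contact on the pocket floor. I release it, just wide enough to clear.

Emit:
arm_command --pt "0 0 -0.3 0 0.42" --pt "0 0 -0.3 0 0.48" --pt "0 0 -0.3 0 0.53" --pt "0 0 -0.3 0 0.53" --pt "0 0 -0.3 0 0.53"

```text
t: 24.35
eef_pos: [504.9, -20.6, 52.5]
tcp_rot: [3.142, 0.0, 0.001]
ft_force: [-0.5, -0.2, 0.5]
opening: 0.529
grip_force: 0.0
```

Emit:
arm_command --pt "0 0 -5 0 0.53" --pt "0 0 -15 0 0.53" --pt "0 0 -35 0 0.53" --pt "0 0 -70 0 0.53" --pt "0 0 -120 0 0.53"

```text
t: 24.85
eef_pos: [503.9, -20.4, 173.2]
tcp_rot: [-3.141, 0.003, 0.001]
ft_force: [0.2, 0.5, -0.0]
opening: 0.529
grip_force: 0.0
```

Emit:
arm_command --pt "0 45 -20 0 0.53" --pt "0 95 -20 0 0.53" --pt "0 145 -20 0 0.53" --pt "0 195 -20 0 0.53" --pt "0 245 -20 0 0.53"

```text
t: 25.35
eef_pos: [504.8, -267.6, 193.7]
tcp_rot: [3.141, -0.001, 0.001]
ft_force: [1.8, 1.0, 0.0]
opening: 0.53
grip_force: 0.0
```

Emit:
arm_command --pt "-15 45 0 0 0.53" --pt "-30 90 0 0 0.53" --pt "-45 135 0 0 0.53" --pt "-60 180 0 0 0.53" --pt "-75 225 0 0 0.53"

```text
t: 25.85
eef_pos: [429.5, -492.4, 193.7]
tcp_rot: [3.141, -0.0, 0.001]
ft_force: [1.1, -0.3, -0.2]
opening: 0.531
grip_force: 0.0
```

Run:
```python
from h import *
s=cam('side','s9.png');c=cam('top','t9.png');print(env.state()['eef_pos'],env.state()['ft_force'])
a=cv2.imread('pics/s9.png')[200:345,280:400];b=cv2.imread('pics/t9.png')[150:330,130:430]
cv2.imwrite('pics/c9.png',np.hstack([cv2.resize(a,(300,362),interpolation=2),cv2.resize(b,(500,362),interpolation=2)]))
a0,b0=[cv2.cvtColor(cv2.imread(p),6).astype(np.float32) for p in('pics/top0.png','pics/t9.png')]
# bar right edge (bright->dark) rows clear of the track
for y in(224,226,228,252,254,256,258):
  o=[]
  for g in(a0,b0):
    r=cv2.resize(g[y:y+1,328:348],None,fx=10,fy=1,interpolation=1)[0]; o.append(328+np.argmin(np.convolve(np.diff(r),np.ones(10),'same'))/10)
  print(y,o)
```

```text
[ 428.18051218 -495.32067554  193.01377896] [-0.23788699  0.2476898   0.20494357]
224 [np.float64(330.0), np.float64(330.9)]
226 [np.float64(331.0), np.float64(331.0)]
228 [np.float64(331.9), np.float64(331.9)]
252 [np.float64(339.9), np.float64(340.0)]
254 [np.float64(340.0), np.float64(340.9)]
256 [np.float64(341.0), np.float64(341.0)]
258 [np.float64(341.9), np.float64(341.9)]
```

View pics/c9.png

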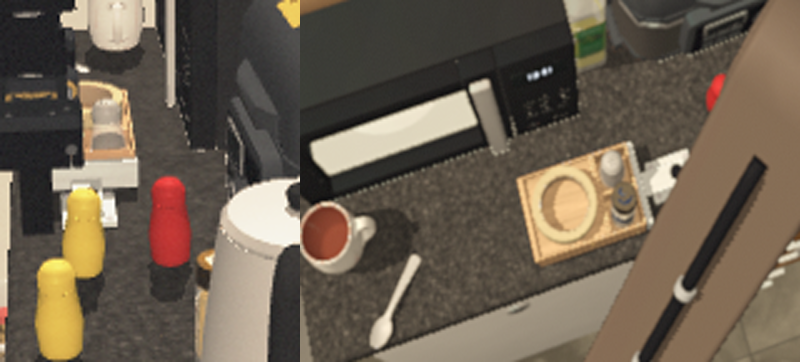

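Run:
```python
from h import *
c=cam('top')
f=c['frame'].astype(int);m=wood(c);w=(f.min(2)>120)&(f.max(2)-f.min(2)<40)
for y in range(217,270,3):print(y,''.join('w' if m[y,x] else '#' if w[y,x] else '.' for x in range(300,350)))
```

```text
217 ..................................................
220 .......................www###.....................
223 .............wwwwwwwwwwwwww###....................
226 ..wwwwwwwwwww.#######.wwwww.###...................
229 wwwwwwwwwww.###########wwwww.###............######
232 wwwwwwwwwww.##########..wwwww.###....#############
235 wwwwwwwwww.##########...wwwwww####...#############
238 wwwwwwwwwww.##.........wwwwwwww.##################
241 wwwwwwwwwwwww.......wwwwwwwwwwww.#################
244 wwwwwwwwwwwwwwwwwwwww...wwwwwwwww#################
247 wwwwwwwwwwwwwwwwwwwwww...www..wwww####....########
250 wwwwwwwwwwwwwwwwwwwww........ww.www####....####..w
253 wwwwwwwwwwwwwwwwww....wwwwww...wwwww####.......www
256 wwwwwwwwwwwwwwwww.#....w..w...wwwwwww####....wwwww
259 wwwwwwwwwwwwwwwwww...........wwwwwwwww####.wwwwwww
262 wwwwwwwwwwwwwwwwwwwwwwwwwwwwwwwwwwwwww...wwwwwwwww
265 wwwwwwwwwwwwwwwwwwwwwwwwwwwwwwwwwww.....wwwwwwwwww
268 wwwwwwwwwwwwwwwwwwwwwwww.............wwwwwwwwwwwww
```

The caddy is flush with the bar along its whole width, and the bar hasn't moved. Handing in.

```bash
python3 -c "
from cell import env
print(env.job_done())"
```

```text
the job is handed in; nothing more can be done
None
```

The job is handed in: the caddy sits square, within about 1 mm of centre and flush on the stop with the crossbar not visibly moved (peak push 14.9 N at the lip, including drag), and the salt shaker stands in the empty pocket with jar and tape aboard; it took one sideways nudge on the caddy's side wall to centre it.

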